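Nudge the filter plate onto its locating pins

ROBOT

A 6-joint arm with a two-finger parallel gripper is mounted at the origin on a cart in front of the work surface, level with it; the furniture and walls round the work are solid. World frame = base frame: x ahead of the robot, y to its left, z up, the work surface at z = 0. Lengths are in m, angles in rad, forces in N, time in s.
With the tool pointing down it reaches from about 0.35 to 1 m from the base axis. Payload 7.1 kg.
Tool frame: the origin (TCP) lies where the fingers leave the gripper's body, on its centre line; the fingertips stand 73 mm ahead of it and the grasp point (between the pads) lies 54 mm ahead of it; z points along the fingers, y is the direction in which the jaws open and shut (so a half turn about z gives the same grasp; the last joint's range is limited). The gripper opens to 85 mm and grips with 20 to 120 N. Pads are 22 mm wide; open, the fingers measure 114 mm over their backs; the gripper's body (76 mm by 85 mm) begins 54 mm behind the grasp point. The pads swing forward as they close: fully open they stand 13 mm farther back than shut.
Start: joints at [-1.353, 0.423, 1.63, -0, 1.089, -0.019], TCP at [0.147, -0.608, 0.304] pointing down, gripper open.
Joint ranges: [-3, 3], [-0.9, 2.11], [0.09, 2.58], [-1.31, 4.45], [0.11, 2.69], [-2.54, 2.54]. Speed limits (rad/s): [2.39, 2.39, 3.01, 3.14, 3.14, 3.14].

INTERFACE

Orientations are given as a unit quaternion [w, x, y, z].
In Python, from rig import env gives the robot as it stands.
- The arm moves only by the shell command python3 -m inch 'ROWS' [FORCE]. ROWS is a JSON object of lists of equal length, an entry for each row: "rotation": the turn, a rotation vector about the tool's x, y, z in degrees, a list of three; "dp": the shift along the tool's x, y, z in m, a list of three; "claw": the opening, from 0 (shut) to 1 (fully open). A call has 1 to 10 rows; each row shifts and turns the pose as measured when the row begins, along the tool's axes as they then stand; what a row does not reach is not made up. A row lasts 1/10 s, in which the tool goes at most 50 mm and 8.59 degrees, less where a joint would pass 70% of its speed; a pose out of reach is approached as far as the arm can. A call with a gripper value outside its range is refused whole. The fingers move at their own pace and stop on an object; FORCE is the grip in N (left out, the last holds). Time passes only in rows, so rows that do not move let the fingers close. It gives the time, the measured TCP pose, the force and the opening at its end, in the units of the state.
- env.sense(): the state, without advancing time (a new reading comes with each control period).
- env.grab_frame(name): name is "side" or "top" or "wrist"; returns the picture (384x512x3 uint8, blue, green, red); there is no depth.
- env.camera_model(name): a dict with "fx", "fy", "cx", "cy" (pixels), "origin" and "rotation" of the camera in the world. Camera axes: x right, y down, z forward; pixel columns grow to the right and rows downward; lengths in m; the calibration is good to about 2 mm. A picture is of the moment at which its call begins: read the wrist's pose just before it. camera_model takes no time and is no camera call; for the wrist camera it gives the pose at the moment of the call.
- env.finish_job(): hands the job in, once; it reports no verdict.
The state is a dict: "t": time; "qpos": joint angles; "qvel": joint speeds; "joint_efforts": joint torques, N m; "ee_pos": TCP position; "tool_rot": TCP orientation; "force": force on the tool from outside, world axes, zero at the start; "ft_torque": the same for the moment, N m; "finger_gap": finger opening in m.
Only numpy, scipy, OpenCV 4.12 (cv2) and the standard library are available. Lean on these libraries where they do the work, as an engineer would, in place of code of your own. Each camera call takes 0.05 s, during which the arm holds its last target. There are 200 camera calls.

TASK

The aluminium filter plate is hung up on the two locating pins of its dock. With the fingertips, push it back against the dock's rail and nudge it sideways along the rail until both holes drop over the pins and it lies flat on the base; then take the hand away. Only push the plate, never lift or carry it, and leave everything else on the table where it is.

Things in the scene. Friction and masses are not known exactly. Their poses are not given: they have to be found in the camera images.
- dock: the dock, fixed to the table: a dark flat base, 122 mm (its x, from -64 to +58) by 150 mm (its y), 12 mm thick, with a rail along its far edge and two steel pins standing on it. Origin on the table under its middle. Its x axis points away from the robot, turned by at most 0.3 rad; its y to the left
- seat (a point): the point on the top face of the dock's base (12 mm above the table) where the centre of the plate's underside lies when the plate is home; axes as the dock's
- rail_face (a point): middle of the rail's flat near face, at the level of the base's top, 45.5 mm beyond the seat in the dock's x. The rail runs along the dock's y, 150 mm long, 11.5 mm thick, 18 mm high above the base's top, with two 2 mm screw heads on it. With the plate pushed squarely against it, the holes are in line with the pins front to back
- pin_left (a point): top of the left steel pin: at x = +22, y = +38 mm from the seat, 8 mm diameter, 7 mm high above the base's top, its tip rounded to a half ball
- pin_right (a point): top of the right steel pin, the same: x = +22, y = -38 mm from the seat
- filter_plate: the loose aluminium plate, 90 (its x) x 150 (its y) x 8 mm, 0.3 to 0.5 kg with its frame, origin at the centre of its underside; a black square filter frame, 55x55x9 mm, is fixed on its top over a 32 mm window (centre x = -14 mm). It starts tilted 0.1 rad, far part up on the pin tips and near edge on the base, some 7 to 11 mm short of home, 12 to 32 mm left or right of it, turned 0.05 rad at most
- hole_left (a point): the plate's left hole at its underside: x = +22, y = +38 mm in the plate; 11 mm diameter, right through, so 1.5 mm play round the pin. When both holes are over the pins the plate drops flat by itself. Sliding the plate takes 1 to 4 N
- hole_right (a point): the plate's right hole at its underside, the same: x = +22, y = -38 mm
- optic_box_a: small octagonal white plastic box, 38x42x19 mm, on the near part of the table; a bystander, origin at the centre of its underside
- optic_box_b: small octagonal pinkish plastic box, 38x42x19 mm, right of the dock; a bystander, origin at the centre of its underside
- clamp_fork: flat slotted clamping fork, 24x60x8 mm, lying on the near part of the table; a bystander, origin at the centre of its underside
- hex_key_set: hex keys in a holder beside a round cap, 92x77x37 mm, farther right of the dock; a bystander, origin at the centre of its underside
- post_holder: upright post holder on a foot, 50x70x103 mm, standing behind the dock; a bystander, origin at the centre of its underside
- meter: hand-held power meter on its stand, 120x213x86 mm, far to the right; a bystander, origin at the centre of its underside

How it is judged:
At the end, for the whole second after the job is handed in: The plate lies flat and at rest on the dock's base with both holes over the pins: its centre within 3 mm of the seat sideways and 1.5 mm in height, tilted less than 0.025 rad, square to the dock within 0.06 rad (horizontal distance between filter_plate and seat below 0.003 m and z of filter_plate in the frame of seat between -0.0015 and 0.0015 m and angle between filter_plate's own z axis and vertical below 0.025 rad and angle between the x axis of filter_plate and the x axis of seat, either way round below 0.06 rad and linear speed of filter_plate below 0.01 m/s); the robot touches nothing.
It fails at once if the plate is lifted: its centre is more than 15 mm above its seat, or it is tipped by more than 0.35 rad (z of filter_plate in the frame of seat above 0.015 m or angle between filter_plate's own z axis and vertical above 0.35 rad).
It fails at once if the plate is pushed off the dock (centre more than 80 mm from its seat) (horizontal distance between filter_plate and seat above 0.08 m).
It fails at once if a bystander is moved more than 15 mm (distance of any of optic_box_a, optic_box_b, clamp_fork, hex_key_set, post_holder, meter from where it was at the start of the episode above 0.015 m).
It also fails if it takes over 51 s, if anything falls off the work surface, if the arm or the gripper's body presses on something with over 40 N, if the wrist force passes 120 N, or if a joint passes its speed limit or range.

## Working session

There is one attempt and no reset: what is moved stays moved. The work goes in short steps, Python scripts to look and compute and a shell command to move; the robot and the scene stay as the last step left them, time stands still between calls to the robot, and variables do not carry over. Pictures are saved under pics/ and viewed, about 8 in all and at most 12, crops included, and the job is handed in when it is done.

```bash
mkdir -p pics; ls; python3 - <<'E'
from rig import env
import cv2,numpy as np
s=env.sense();print(s)
ims=[]
for n in("top","side"):
    m=env.camera_model(n);print(n,m)
    im=env.grab_frame(n);cv2.imwrite(f"pics/{n}0.png",im)
E
```

```text
pics
{'t': 0.0, 'qpos': array([-1.35301354e+00,  4.23832207e-01,  1.63071667e+00, -2.41053144e-05,
        1.08860798e+00, -1.90053794e-02]), 'qvel': array([-0.00011438, -0.00072135, -0.00060445, -0.0010783 , -0.00077976,
        0.00141448]), 'joint_efforts': array([-1.92528758e-03, -5.57383525e+01, -2.81744152e+01, -2.18200366e-04,
        7.27065097e-03,  1.91370486e-05]), 'ee_pos': array([ 0.14653317, -0.6071163 ,  0.30314052]), 'tool_rot': array([-7.77185682e-04,  9.92998638e-01,  1.18123209e-01, -8.82258316e-05]), 'force': array([-0.15073001,  0.63326659, -0.29943722]), 'ft_torque': array([ 0.00907747, -0.01537698, -0.00937624]), 'finger_gap': 0.08545019190733927}
top {'fx': 403.9178085905848, 'fy': 403.9178085905848, 'cx': 254.38418485114354, 'cy': 192.081681954533, 'origin': array([ 0.31115128, -0.05317708,  1.40189512]), 'rotation': array([-0.06188149,  0.71226921, -0.69718115,  0.05274186])}
side {'fx': 403.35286077995767, 'fy': 403.35286077995767, 'cx': 255.74595613138467, 'cy': 191.2578470500476, 'origin': array([0.50924795, 0.88688694, 0.714619  ]), 'rotation': array([ 0.00241484, -0.00739249,  0.89145028, -0.45305179])}
```

View pics/top0.png

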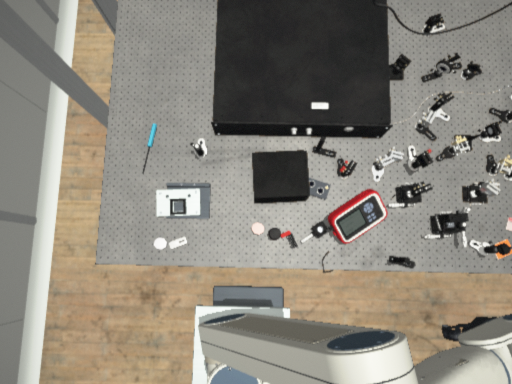

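View pics/side0.png

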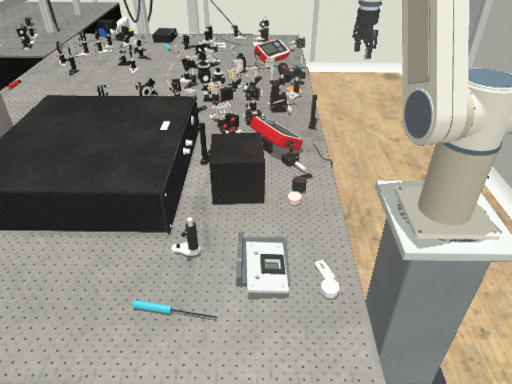

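The top view shows the dock at about (188,201). The plate is shifted left: the dark base shows on its right at column 203. I'll enlarge both views.

```bash
python3 - <<'E'
import cv2,numpy as np
t=cv2.imread("pics/top0.png")[170:255,140:225];s=cv2.imread("pics/side0.png")[225:305,225:305]
a=cv2.resize(t,None,fx=7,fy=7,interpolation=cv2.INTER_CUBIC)[:, :]
b=cv2.resize(s,None,fx=7,fy=7,interpolation=cv2.INTER_CUBIC)
cv2.imwrite("pics/tc.png",a);cv2.imwrite("pics/sc.png",b)
E
```

```text
(no output)
```

View pics/tc.png

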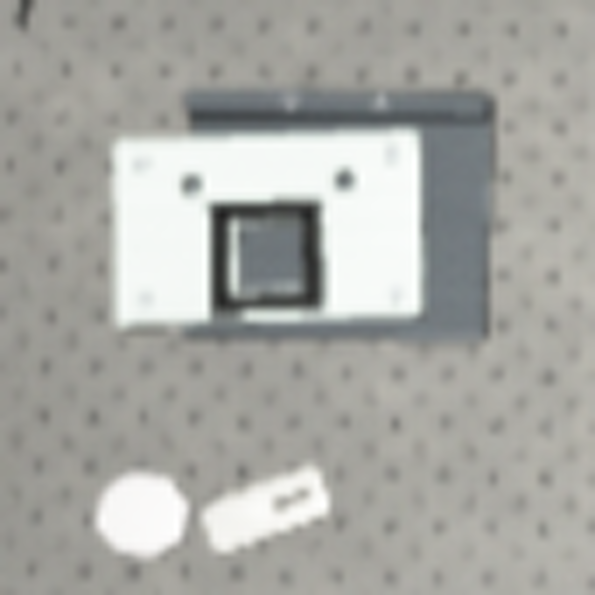

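View pics/sc.png

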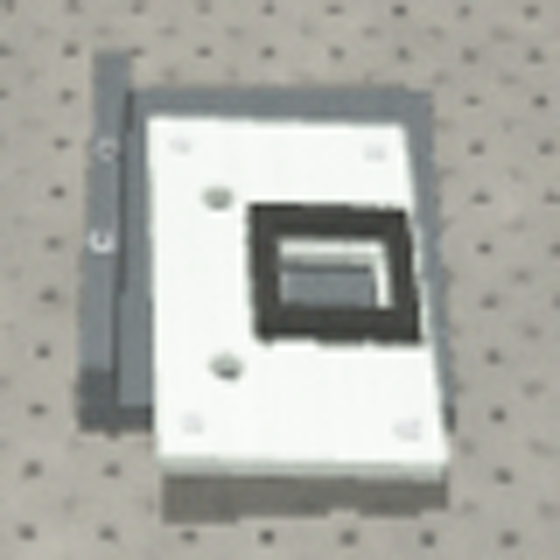

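```bash
cat > h.py <<'E'
from rig import env
import cv2,numpy as np
from scipy.spatial.transform import Rotation as R
def ray(m,px,z):
    q=np.array(m["rotation"]);r=R.from_quat(q[[1,2,3,0]])
    d=r.apply([(px[0]-m["cx"])/m["fx"],(px[1]-m["cy"])/m["fy"],1]);o=np.array(m["origin"])
    return o+d*(z-o[2])/d[2]
E
python3 - <<'E'
from h import *
def go(name,off,pts):
    m=env.camera_model(name)
    for k,(x,y,z) in pts.items():
        print(name,k,np.round(ray(m,((x+.5)/7-.5+off[0],(y+.5)/7-.5+off[1]),z)*1000,1))
go("top",(140,170),dict(railFR=(494,95,.03),railFL=(186,92,.03),railNR=(490,122,.03),railNL=(190,127,.03),baseNR=(490,340,.012),baseNL=(184,335,.012),scL=(291,103,.032),scR=(381,102,.032),
 pFL=(115,140,.029),pFR=(419,129,.029),pNL=(117,327,.02),pNR=(422,318,.02),hL=(191,184,.027),hR=(344,179,.027)))
go("side",(225,225),dict(railFL=(80,428,.012),railFRtop=(95,52,.03),railNRtop=(128,52,.03),railNRb=(130,90,.012),baseFR=(432,90,.012),scR=(107,148,.032),scL=(102,240,.032),
 pFL=(157,462,.029),pFR=(148,119,.029),pNL=(448,460,.02),pNR=(405,125,.02),hL=(228,365,.027),hR=(218,196,.027)))
E
```

```text
top railFR [563.8 120.8  30. ]
top railFL [562.2 273.5  30. ]
top railNR [550.2 122.3  30. ]
top railNL [544.7 270.5  30. ]
top baseNR [444.1 120.2  12. ]
top baseNL [443.4 271.7  12. ]
top scL [557.3 220.7  32. ]
top scR [558.7 176.3  32. ]
top pFL [537.6 307.5  29. ]
top pFR [546.1 157.3  29. ]
top pNL [445.9 303.1  20. ]
top pNR [453.5 153.1  20. ]
top hL [516.7 269.   27. ]
top hR [520.7 193.6  27. ]
side railFL [561.  283.4  12. ]
side railFRtop [563.9 124.4  30. ]
side railNRtop [551.9 124.2  30. ]
side railNRb [551.5 124.8  12. ]
side baseFR [441.3 122.8  12. ]
side scR [557. 176.  32.]
side scL [556.6 219.9  32. ]
side pFL [535.3 311.   29. ]
side pFR [543.5 158.1  29. ]
side pNL [444.8 301.   20. ]
side pNR [452.5 149.9  20. ]
side hL [514.  269.5  27. ]
side hR [518.3 193.6  27. ]
```

Top and side views agree on these positions:

| Item | Estimate |
|---|---|
| Dock yaw | about 0.01 rad |
| Seat | about (0.506, 0.1975) |
| Rail face | x ≈ 0.552 |
| Plate | about 33 mm left of home, about 10 mm short |
| Plate yaw | about +0.045 rad to the dock |

I'll turn the tool so that its x is world +y and its y is world +x. Then I'll push with shut fingers.

```bash
python3 -m inch '{"rotation":[[0,0,-8.55],[0,0,-8.55],[0,0,-8.55],[0,0,-8.55],[0,0,-8.55],[0,0,-8.55],[0,0,-8.55],[0,0,-8.55],[0,0,-8.55]],"dp":[[0,0,-0.005],[0,0,-0.005],[0,0,-0.005],[0,0,-0.005],[0,0,-0.005],[0,0,-0.005],[0,0,-0.005],[0,0,-0.005],[0,0,-0.005]],"claw":[0,0,0,0,0,0,0,0,0]}' 20; python3 -c "
from h import *
s=env.sense();q=s['tool_rot'];print(R.from_quat(q[[1,2,3,0]]).as_matrix().round(3))"
```

```text
t: 1.0
ee_pos: [0.146, -0.6047, 0.3443]
tool_rot: [-0.005, 0.699, 0.715, 0.003]
force: [-0.1, 0.5, 0.5]
finger_gap: 0.0001
[[-0.021  1.    -0.003]
 [ 1.     0.021  0.012]
 [ 0.012 -0.002 -1.   ]]
```

```bash
python3 -m inch '{"rotation":[[0,0,0],[0,0,0],[0,0,0],[0,0,0],[0,0,0],[0,0,0],[0,0,0],[0,0,0],[0,0,0],[0,0,0]],"dp":[[0.04,0.028,0],[0.04,0.028,0],[0.04,0.028,0],[0.04,0.028,0],[0.04,0.028,0],[0.04,0.028,0],[0.04,0.028,0],[0.04,0.028,0],[0.04,0.028,0],[0.04,0.028,0]],"claw":[0,0,0,0,0,0,0,0,0,0]}'
python3 -m inch '{"rotation":[[0,0,0],[0,0,0],[0,0,0],[0,0,0],[0,0,0],[0,0,0],[0,0,0],[0,0,0],[0,0,0]],"dp":[[0.048,0,0],[0.048,0,0],[0.048,0,0],[0.048,0,0],[0.048,0,0],[0.048,0,0],[0.048,0,0],[0.048,0,0],[0.03,0,0]],"claw":[0,0,0,0,0,0,0,0,0]}'
```

```text
t: 2.0
ee_pos: [0.4186, -0.1905, 0.346]
tool_rot: [-0.005, 0.701, 0.713, 0.003]
force: [0.5, -0.2, -0.0]
finger_gap: -0.0001
t: 2.9
ee_pos: [0.4103, 0.2414, 0.3505]
tool_rot: [-0.004, 0.701, 0.714, 0.004]
force: [0.7, 0.5, -0.7]
finger_gap: 0.0003
```

```bash
python3 -m inch '{"rotation":[[0,0,0],[0,0,0],[0,0,0],[0,0,0],[0,0,0],[0,0,0]],"dp":[[-0.012,-0.004,0.045],[0,0,0.045],[0,0,0.045],[0,0,0.045],[0,0,0.035],[0,0,0.02]],"claw":[0,0,0,0,0,0]}'
python3 - <<'E'
from h import *
a=env.grab_frame("side");b=env.grab_frame("wrist")
cv2.imwrite("pics/m1.png",np.hstack([cv2.resize(a[200:330,200:380],None,fx=3,fy=3)[:380],np.zeros((380,4,3),np.uint8)]))
cv2.imwrite("pics/m2.png",b)
x=cv2.resize(a[215:325,215:340],None,fx=3.2,fy=3.2,interpolation=cv2.INTER_CUBIC)
y=cv2.resize(b,(400,300)); h=max(x.shape[0],300)
o=np.zeros((h,800,3),np.uint8);o[:x.shape[0],:x.shape[1]]=x;o[:300,400:]=y
cv2.imwrite("pics/m3.png",o)
E
```

```text
t: 3.5
ee_pos: [0.4094, 0.24, 0.1115]
tool_rot: [-0.003, 0.697, 0.717, 0.01]
force: [0.5, -0.5, 0.4]
finger_gap: -0.0005
```

View pics/m3.png

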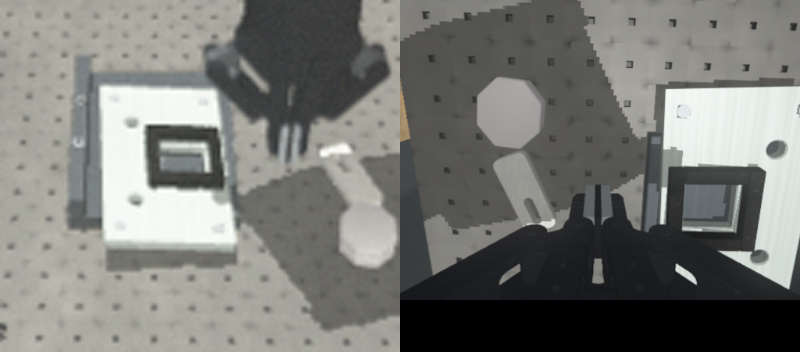

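The fingertips (left panel, about (290,150)) are clear of the plate's near edge and of the fork. Going down to edge height and squaring up a small tilt.

```bash
python3 -m inch '{"rotation":[[0.5,-1,0],[0,0,0],[0,0,0]],"dp":[[-0.008,0.01,0],[-0.004,0,0.016],[0,0,0.009]],"claw":[0,0,0]}'
python3 -m inch '{"rotation":[[0,0,0],[0,0,0],[0,0,0],[0,0,0]],"dp":[[0,0.005,0],[0,0.005,0],[0,0.004,0],[0,0.003,0]],"claw":[0,0,0,0]}'
```

```text
t: 3.9
ee_pos: [0.423, 0.228, 0.0895]
tool_rot: [0.002, 0.697, 0.717, 0.001]
force: [-0.4, -1.0, -0.4]
finger_gap: -0.0002
t: 4.3
ee_pos: [0.4436, 0.2288, 0.0925]
tool_rot: [0.003, 0.697, 0.717, 0.003]
force: [-2.6, -0.3, -0.8]
finger_gap: 0.0002
```

```bash
python3 -m inch '{"rotation":[[0,0,0],[0,0,0],[0,0,0]],"dp":[[0,-0.005,0],[0,0,0.005],[0,0,0]],"claw":[0,0,0]}'
python3 -m inch '{"rotation":[[0,0,0],[0,0,0],[0,0,0]],"dp":[[0,0.003,0],[0,0.003,0],[0,0.002,0]],"claw":[0,0,0]}'
```

```text
t: 4.6
ee_pos: [0.4392, 0.2291, 0.0881]
tool_rot: [0.003, 0.697, 0.717, 0.004]
force: [0.5, 0.0, 0.6]
finger_gap: -0.0001
t: 4.9
ee_pos: [0.446, 0.229, 0.0877]
tool_rot: [0.002, 0.697, 0.717, 0.002]
force: [-4.3, 1.4, 3.2]
finger_gap: 0.0002
```

```bash
python3 -m inch '{"rotation":[[0,0,0],[0,0,0],[0,0,0]],"dp":[[0,0.002,0],[0,0.002,0],[0,0.002,0]],"claw":[0,0,0]}'
python3 -m inch '{"rotation":[[0,0,0],[0,0,0]],"dp":[[0,0.002,0],[0,0.002,0]],"claw":[0,0]}'
```

```text
t: 5.2
ee_pos: [0.4503, 0.2288, 0.0875]
tool_rot: [0.001, 0.697, 0.717, -0.0]
force: [-12.1, 5.7, 7.1]
finger_gap: 0.0
t: 5.4
ee_pos: [0.4509, 0.2285, 0.0872]
tool_rot: [-0.001, 0.697, 0.717, -0.004]
force: [-10.7, 3.3, 7.1]
finger_gap: -0.0003
```

```bash
cat >> h.py <<'E'
def pic(fn):
    a=env.grab_frame("side")[225:305,225:305];b=env.grab_frame("top")[172:232,140:225]
    o=np.zeros((560,800,3),np.uint8)
    x=cv2.resize(a,(400,400),interpolation=cv2.INTER_CUBIC);y=cv2.resize(b,(400,282),interpolation=cv2.INTER_CUBIC)
    o=np.zeros((400,800,3),np.uint8);o[:,:400]=x;o[:282,400:]=y;cv2.imwrite(fn,o)
E
python3 -c "
from h import *
pic('pics/p1.png')"
```

```text
(no output)
```

View pics/p1.png

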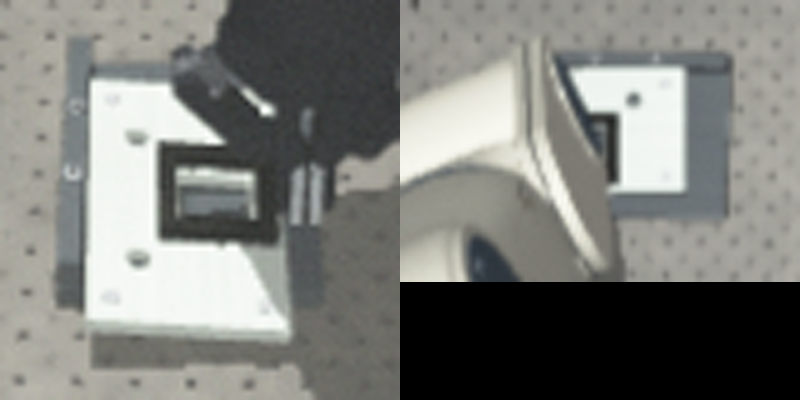

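Pushed back: the far edge now lies parallel against the rail in the side view. Next I retract, lift, go round to the left edge, and push sideways with two half-open fingers.

```bash
python3 -m inch '{"rotation":[[0,0,0],[0,0,0],[0,0,0],[0,0,0.5],[0,0,0.5],[0,0,0],[0,0,0]],"dp":[[0,-0.01,0],[0,-0.003,-0.03],[0,0,-0.04],[0.04,0.024,0],[0.04,0.024,0],[0.03,0.02,0],[0,0,0]],"claw":[0,0,0,0.5,0.5,0.5,0.5]}'
python3 - <<'E'
from h import *
m=env.camera_model("side")
for x,y in((137.5,138),(138.5,259)):
    print(ray(m,((x+.5)/5-.5+225,(y+.5)/5-.5+225),.027).round(4))
q=env.sense()['tool_rot'];print(R.from_quat(q[[1,2,3,0]]).as_matrix().round(3))
E
```

```text
t: 6.2
ee_pos: [0.5077, 0.3435, 0.1612]
tool_rot: [0.001, 0.705, 0.71, 0.002]
force: [0.4, -0.7, 0.5]
finger_gap: 0.0427
[0.527  0.1925 0.027 ]
[0.5248 0.2688 0.027 ]
[[-0.007  1.     0.003]
 [ 1.     0.007  0.001]
 [ 0.001  0.003 -1.   ]]
```

```bash
python3 -m inch '{"rotation":[[0,0,0],[0,0,0],[0,0,0]],"dp":[[-0.004,-0.002,0.04],[0,0,0.03],[0,0,0.008]],"claw":[0.5,0.5,0.5]}'
python3 -m inch '{"rotation":[[0,0,0],[0,0,0],[0,0,0],[0,0,0]],"dp":[[-0.007,0,0],[-0.005,0,0],[-0.003,0,0],[-0.003,0,0]],"claw":[0.5,0.5,0.5,0.5]}'
```

```text
t: 6.5
ee_pos: [0.5081, 0.3409, 0.0834]
tool_rot: [0.002, 0.704, 0.71, 0.006]
force: [-0.7, -0.5, -0.8]
finger_gap: 0.043
t: 6.9
ee_pos: [0.5082, 0.3204, 0.0848]
tool_rot: [0.002, 0.704, 0.71, 0.006]
force: [0.4, 0.2, 0.8]
finger_gap: 0.0428
```

```bash
python3 -m inch '{"rotation":[[0,0,0],[0,0,0],[0,0,0],[0,0,0]],"dp":[[-0.003,0,0.002],[-0.003,0,0],[-0.003,0,0],[-0.003,0,0]],"claw":[0.5,0.5,0.5,0.5]}'
python3 -m inch '{"rotation":[[0,0,0],[0,0,0],[0,0,0],[0,0,0]],"dp":[[-0.003,0,0],[-0.003,0,0],[-0.003,0,0],[-0.003,0,0]],"claw":[0.5,0.5,0.5,0.5]}'
```

```text
t: 7.3
ee_pos: [0.5097, 0.3082, 0.0851]
tool_rot: [0.003, 0.704, 0.71, 0.008]
force: [-0.4, 1.7, -1.9]
finger_gap: 0.043
t: 7.7
ee_pos: [0.5098, 0.2956, 0.085]
tool_rot: [0.003, 0.704, 0.71, 0.009]
force: [-0.5, 2.1, 0.7]
finger_gap: 0.043
```

```bash
python3 -m inch '{"rotation":[[0,0,0],[0,0,0]],"dp":[[-0.003,0,0],[-0.002,0,0]],"claw":[0.5,0.5]}'
python3 -c "
from h import *
pic('pics/p2.png')"
```

```text
t: 7.9
ee_pos: [0.5098, 0.29, 0.0849]
tool_rot: [0.003, 0.704, 0.71, 0.009]
force: [0.6, 1.4, -1.9]
finger_gap: 0.0425
```

View pics/p2.png

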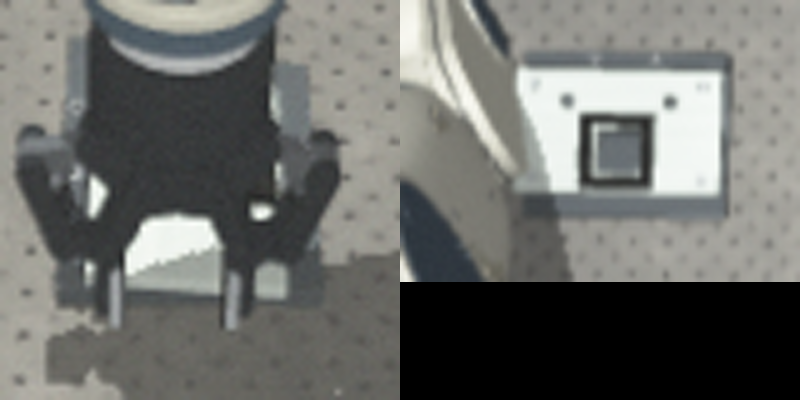

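```bash
python3 - <<'E'
from h import *
m=env.camera_model("top");k=400/85
for x,y in((167,101),(270,102)):
    print(ray(m,((x+.5)/k-.5+140,(y+.5)/k-.5+172),.027).round(4))
E
```

```text
[0.527  0.2411 0.027 ]
[0.5278 0.1653 0.027 ]
```

Holes are level and about 5.5 mm from home sideways, and the plate is still at the rail. Finishing in fine steps.

```bash
python3 -m inch '{"rotation":[[0,0,0],[0,0,0],[0,0,0]],"dp":[[-0.0015,0,0],[-0.0015,0,0],[-0.001,0,0]],"claw":[0.5,0.5,0.5]}'
for i in 1; do python3 -m inch '{"rotation":[[0,0,0]],"dp":[[-0.001,0,0]],"claw":[0.5]}'; python3 -m inch '{"rotation":[[0,0,0]],"dp":[[-0.001,0,0]],"claw":[0.5]}';  done
python3 - <<'E'
from h import *
pic('pics/p3.png')
E
```

```text
t: 8.3
ee_pos: [0.5098, 0.2856, 0.0848]
tool_rot: [0.003, 0.704, 0.71, 0.008]
force: [-1.3, 1.7, -0.4]
finger_gap: 0.0428
t: 8.4
ee_pos: [0.5098, 0.2847, 0.0848]
tool_rot: [0.003, 0.704, 0.71, 0.008]
force: [-0.1, 1.5, 0.3]
finger_gap: 0.0429
t: 8.5
ee_pos: [0.5098, 0.2838, 0.0849]
tool_rot: [0.003, 0.704, 0.71, 0.008]
force: [-0.1, 2.1, 0.8]
finger_gap: 0.0431
```

View pics/p3.png

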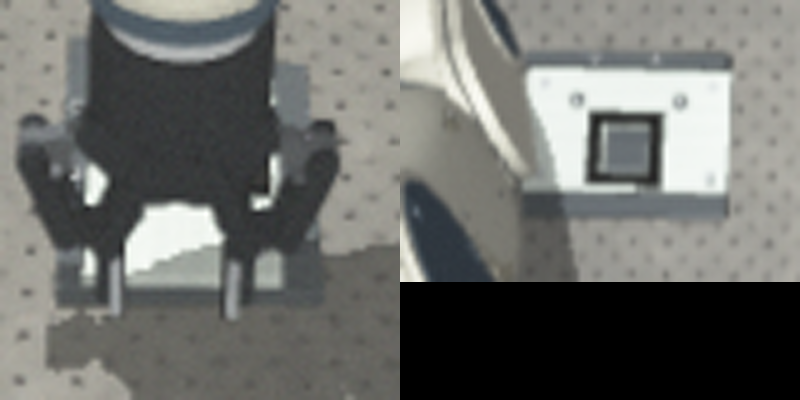

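The holes at (577,99) and (680,101) now show bright pin tips. I'll back off and look from near to see whether it has dropped.

```bash
python3 -m inch '{"rotation":[[0,0,0],[0,0,0],[0,0,0],[0,0,0],[0,0,0],[0,0,0],[0,0,0]],"dp":[[0.01,0,0],[0.01,0,-0.01],[0,0,-0.04],[0,-0.04,-0.02],[0,-0.045,0],[0,-0.045,0],[0,0,0]],"claw":[0.5,0.5,0.5,0,0,0,0]}'
python3 - <<'E'
from h import *
b=env.camera_model("wrist");print(b)
w=env.grab_frame("wrist");s=env.grab_frame("side")[235:300,225:300];t=env.grab_frame("top")[172:232,150:220]
cv2.imwrite("pics/w4.png",w);cv2.imwrite("pics/s4.png",s);cv2.imwrite("pics/t4.png",t)
o=np.zeros((600,800,3),np.uint8)
o[:300,:400]=cv2.resize(w,(400,300),interpolation=cv2.INTER_AREA)
o[:347,400:]=cv2.resize(s,(400,347),interpolation=cv2.INTER_CUBIC)
y=cv2.resize(t,(350,300),interpolation=cv2.INTER_CUBIC);o[300:,:350]=y
cv2.imwrite("pics/p4.png",o)
E
```

```text
t: 9.3
ee_pos: [0.3764, 0.3069, 0.1586]
tool_rot: [0.003, 0.704, 0.71, 0.01]
force: [-0.6, -0.2, 0.6]
finger_gap: -0.0001
{'fx': 345.85958791432193, 'fy': 345.85958791432193, 'cx': 252.9453267193589, 'cy': 189.78157992587265, 'origin': array([0.37483533, 0.38052256, 0.22829496]), 'rotation': array([0.14239088, 0.98975542, 0.00266868, 0.01009574])}
```

View pics/p4.png

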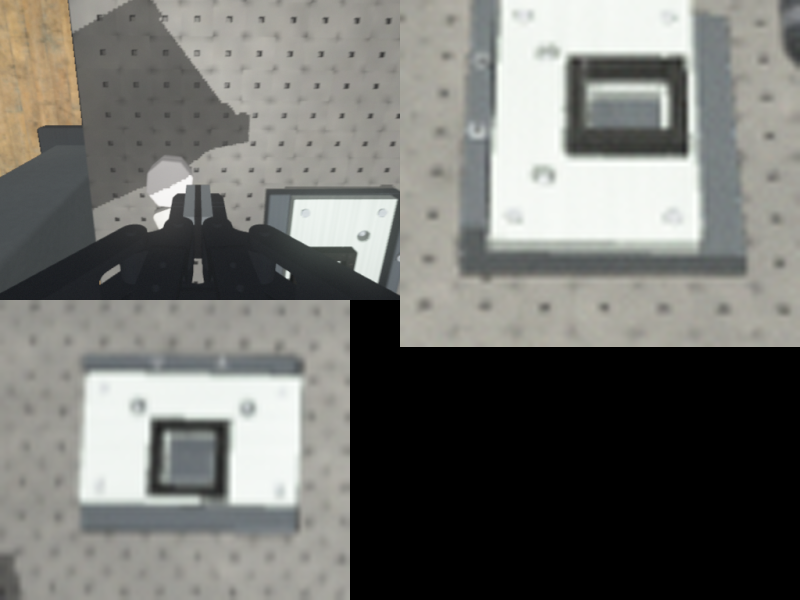

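```bash
python3 - <<'E'
from h import *
T=env.camera_model("top");S=env.camera_model("side");kt=5;ks=400/75
P={"hL":((138,106),(143,175)),"hR":((248,108),(147.5,51)),"scL":((157,62),(76,130)),"scR":((222,62),(81,60)),
"pNL":((80,202),(303,245)),"pFL":((84,72),(88,244))}
for k,(t,s) in P.items():
    tp=((t[0]+.5)/kt-.5+150,(t[1]+.5)/kt-.5+172);sp=((s[0]+.5)/ks-.5+225,(s[1]+.5)/ks-.5+235)
    for z in(.020,.027,.032):print(k,z,ray(T,tp,z)[:2].round(4),ray(S,sp,z)[:2].round(4))
# enlarged crops
w=cv2.imread("pics/w4.png");s=env.grab_frame("side")[235:290,225:285]
o=np.zeros((600,800,3),np.uint8)
o[:420,:450]=cv2.resize(w[230:370,335:485],(450,420),interpolation=cv2.INTER_CUBIC)
o[:321,450:]=cv2.resize(s,(350,321),interpolation=cv2.INTER_CUBIC)
cv2.imwrite("pics/p5.png",o)
E
```

```text
hL 0.02 [0.5292 0.2353] [0.5277 0.2351]
hL 0.027 [0.5281 0.2338] [0.5275 0.2416]
hL 0.032 [0.5273 0.2328] [0.5274 0.2463]
hR 0.02 [0.5293 0.1587] [0.5275 0.1575]
hR 0.027 [0.5282 0.1576] [0.5273 0.1648]
hR 0.032 [0.5275 0.1569] [0.5271 0.1701]
scL 0.02 [0.5605 0.2237] [0.5582 0.2086]
scL 0.027 [0.5592 0.2223] [0.5577 0.2154]
scL 0.032 [0.5583 0.2213] [0.5573 0.2203]
scR 0.02 [0.5614 0.1783] [0.558 0.164]
scR 0.027 [0.5602 0.1771] [0.5575 0.1713]
scR 0.032 [0.5592 0.1763] [0.5572 0.1765]
pNL 0.02 [0.4614 0.2718] [0.4595 0.2735]
pNL 0.027 [0.4606 0.2701] [0.46   0.2797]
pNL 0.032 [0.4601 0.269 ] [0.4603 0.2841]
pFL 0.02 [0.5524 0.2743] [0.5499 0.2746]
pFL 0.027 [0.5512 0.2726] [0.5494 0.2807]
pFL 0.032 [0.5503 0.2714] [0.5492 0.2851]
```

View pics/p5.png

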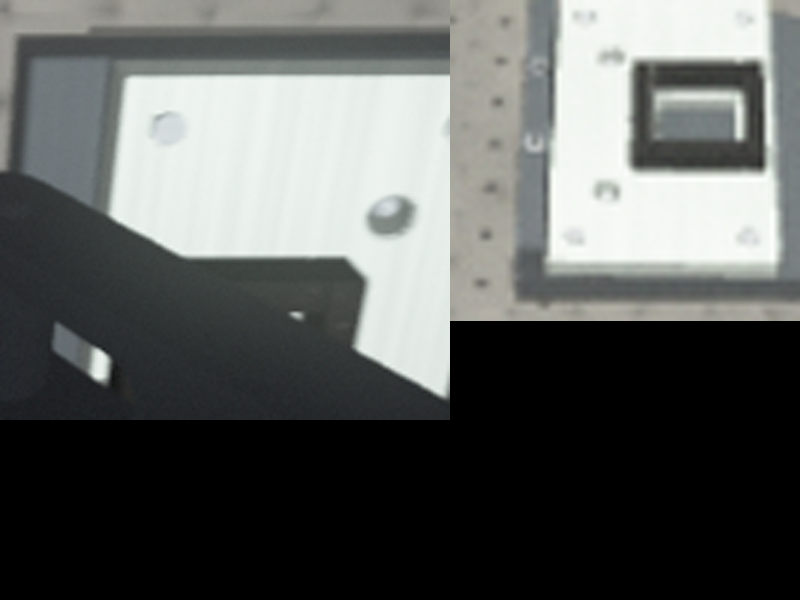

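Both holes and the left corners triangulate to z = 20 mm, which is a plate lying flat (it would be about 27 mm if still hung up). The pin tip shows inside the left hole, and the hand is clear.

```bash
python3 -c "
from rig import env
s=env.sense();print(s['t'],s['force']);print(env.finish_job())"
```

```text
9.5 [ 0.53971616  0.19767114 -0.54047598]
the job is handed in; nothing more can be done
None
```

The plate appears to be home and flat on both pins. I handed the job in at 9.5 s; no verdict is reported.

**What I did:** With shut fingertips I pushed the plate's near edge about 10 mm until it met the rail. The wrist force there was about 12 N sideways plus 7 N upward, probably from touching the base or the plate edge. Then I pushed its left edge about 33 mm to the right with two half-open fingers at about 2 N, the last few millimetres in fine steps, and withdrew the hand.

**Last checks:**
- **Height:** the top and side cameras together put both holes and the two left corners at a top-face height of about 20 mm, so the plate lies flat. Hung up, the holes would read about 27 mm.
- **Position:** the holes' midpoint was within about 1 mm of my estimate of home. The two cameras differ by 1–2 mm in x, which is within the calibration error.
- **Angle:** the plate was square to the dock within about 0.01 rad.
- **Pins:** the close-up showed the pin tip inside the left hole. The right pin showed only as a bright spot in its hole in the top view.
- **Contact:** the wrist force was under 1 N, so the robot was touching nothing.

I saw no drop in the force readings; only the images show that the plate fell onto the pins. I did not measure the bystanders again, but no move went near enough to touch one.

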